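# Set a circuit board in the board fixture

## Task

Get the circuit board ready for soldering in its fixture: push it along the support bars until its end is against the side stop, and push the sliding jaw up until the board is trapped flat and square between the two jaws. Only push the board, never lift it; touch neither its components nor the lock knob on the jaw, and leave the breadboard, solder reel and screwdriver where they are.

Things in the scene. Friction and masses are not known exactly. Their poses are not given: they have to be found in the camera images.
- fixture: Board fixture fixed to the bench, place and yaw vary. Origin: centre of the underside of its black base plate (250 along x, 130 along y, 8 thick), at bench height; z up, x = the way the sliding jaw closes. Two steel support bars along x at y = -28 and +28 mm (8 wide, tops at z = 24); a bridge joins their ends at x = -123 to -115 (top z = 24).
- fixed_jaw_face (a point): Middle of the fixed jaw's gripping face (fixture x = 85, y = 0, z = 25 mm), which faces fixture -x. The jaw is an aluminium block 28 deep, 100 wide along y, top at z = 36. The board's edge on its +x side goes against it.
- side_stop (a point): Point on the face of the side stop (fixture x = 45, y = 77, z = 25 mm), which faces fixture -y. The stop is a steel bar along x from x = 6 to 106, z = 18 to 36 mm. The board's end on its +y side goes against it. Sliding the board endways takes about 1 N when free, up to about 6 N with the jaw already bearing on it.
- sliding_jaw (a joint): Slide of the aluminium sliding jaw along the bars, in m: 0 = fully open (faces 150 mm apart), growing as it closes along fixture +x to the fixed jaw. Gap between the faces = 0.150 - value; 0.070 when shut on the 80 mm board. Takes about 4 N to move and stays where it is left.
- jaw_back (a point): Middle of the sliding jaw's flat back, the face to push on (z = 26 mm), which faces fixture -x. The jaw is 28 deep (its gripping face lies 28 mm from here along +x), 100 wide along fixture y, and reaches from z = 9 to 36.
- lock_knob: Black lock knob on a screw on top of the sliding jaw, 22 across, from z = 36 to 56 mm over the bench, its axis 11 mm behind the jaw's gripping face, so its rim is 6 mm ahead of the jaw's back. Already slackened; not to be touched. Origin: foot of its screw.
- board: Loose green circuit board, 80 along x, 130 along y, 2 thick, about 0.12 kg, lying across the support bars with both ends overhanging. Origin: centre of its underside (z = 24 mm on the bars); z up. Starts skewed up to 0.1 rad and some cm short of the stop and fixed jaw. Set right, its origin is at x = 45, y = 12, z = 24 mm in the fixture's frame, axes parallel to the fixture's.
- components: The parts soldered on the board (heat sink, capacitors, relay, chip, terminals, choke), all at least 12 mm inside the board's edges, up to 34 mm above the board. Not to be touched. Origin: centre of the board's top face.
- breadboard: White solderless breadboard on an aluminium plate 185 x 85 x 4 mm with five coloured binding posts up to 22 mm high at one end. Loose bystander. Origin: centre of the underside.
- solder_reel: Grey solder reel, 60 in diameter, 46 high, standing on end. Loose bystander. Origin: centre of the underside.
- screwdriver: Screwdriver with a red handle, 160 long, lying on the bench along its own x (tip towards +x). Loose bystander.
Not all that is in view belongs to the job. Of the things that look like the board, the smallest one is meant.

How it is judged:
At the end, for the whole second after the job is handed in: The board is at rest flat on the bars, square to the fixture within 0.03 rad, within 2 mm of the fixed jaw and 2.5 mm of the side stop, and the sliding jaw is within 2.5 mm of closed on the 80 mm board (joint above 0.0675) (x of board in the frame of fixture between 0.043 and 0.047 m and y of board in the frame of fixture between 0.0095 and 0.014 m and z of board in the frame of fixture below 0.026 m and angle between the x axis of board and the x axis of fixture, either way round below 0.03 rad and angle between board's own z axis and vertical below 0.03 rad and value of joint sliding_jaw above 0.0675 m and linear speed of board below 0.01 m/s); the robot touches nothing.
It fails at once if the board is lifted or tipped off the bars (z of board in the frame of fixture above 0.032 m or z of board in the frame of fixture below 0.018 m or angle between board's own z axis and vertical above 0.15 rad).
It fails at once if the robot touches the board's components (contact force between any of the arm, the fingers and components above 0.5 N).
It fails at once if the lock knob is touched (contact force between any of the fingers, the arm and lock_knob above 0.5 N).
It fails at once if a bystander is moved (distance of any of breadboard, solder_reel, screwdriver from where it was at the start of the episode above 0.015 m).
It also fails if it takes over 54 s, if anything falls off the work surface, if the arm or the gripper's body presses on something with over 40 N, if the wrist force passes 120 N, or if a joint passes its speed limit or range.

## Robot

A 6-joint arm with a two-finger parallel gripper is mounted at the origin on the work surface. World frame = base frame: x ahead of the robot, y to its left, z up, the work surface at z = 0. Lengths are in m, angles in rad, forces in N, time in s.
With the tool pointing down it reaches from about 0.3 to 0.875 m from the base axis. Payload 6.4 kg.
Tool frame: the origin (TCP) lies midway between the tips of the shut fingers; the grasp point (between the pads) lies 19 mm behind it; z points along the fingers, y is the line along which they close (so a half turn about z gives the same grasp; the last joint's range is limited). The gripper opens to 85 mm and grips with 20 to 120 N. Pads are 22 mm wide; open, the fingers measure 114 mm over their backs; the gripper's body (76 mm by 85 mm) begins 54 mm behind the grasp point. The pads swing forward as they close: fully open they stand 13 mm farther back than shut.
Start: joints at [1.064, 0.181, 1.607, -0, 1.354, -0.206], TCP at [0.17, 0.549, 0.231] pointing down, gripper open.
Joint ranges: [-2.99, 2.99], [-0.89, 2.07], [0.3, 2.58], [-1.14, 4.28], [0, 2.63], [-3.12, 3.12]. Speed limits (rad/s): [2.57, 2.57, 3.01, 3.14, 3.14, 3.14].

## Interface

Orientations are given as a rotation vector (axis times angle).
In Python, from station import manip gives the robot as it stands.
- The arm moves only by the tool drive_tool, never from a script. Its argument "steps" is a list of rows, each a list of 3 entries, a list of its own where there are three numbers: the shift along the tool's x, y, z in mm, then the turn about the tool's z in rad, then the gripper command: -1 is shut, 1 is fully open, values between are in proportion. A call has 1 to 12 rows; each row shifts and turns the commanded pose from where the row before left it, along the tool's axes as they then stand; what a row does not reach is not made up. A row lasts 1/12 s, in which the tool goes at most 41.7 mm and 7.16 degrees, less where a joint would pass 70% of its speed; a pose out of reach is approached as far as the arm can. A call with a gripper value outside its range is refused whole. The fingers move at their own pace and stop on an object; "newtons" is the grip in N (left out, the last holds). Time passes only in rows, so rows that do not move let the fingers close. It gives the time, the measured TCP pose, the force, the opening and the grip force at its end, in the units of the state.
- manip.get_obs(): the state, without advancing time (a new reading comes with each control period).
- manip.camera(name): name is "side" or "top"; returns a dict with "img" (400x640x3 uint8, red, green, blue), "depth" (400x640 float32, m along the optical axis (not along the pixel's ray), 0 where there is no reading), "mtx" (3x3 intrinsics, pixels), "camera_from_world" (4x4, takes a point from world to camera coordinates). Camera axes: x right, y down, z forward; pixel columns grow to the right and rows downward; lengths in m; the calibration is good to about 2 mm. A picture is of the moment at which its call begins.
- manip.finish_job(): hands the job in; it is judged then, once.
The state is a dict: "time_s": time; "q": joint angles; "qd": joint speeds; "effort": joint torques, N m; "tcp_pos": TCP position; "eef_rot": TCP orientation; "wrist_force": force on the tool from outside, world axes, zero at the start; "ft_torque": the same for the moment, N m; "opening": opening from 0.0 (shut) to 1.0 (fully open); "grip_force": force on a finger pad.
Only numpy, scipy, OpenCV 4.12 (cv2) and the standard library are available. Lean on these libraries where they do the work, as an engineer would, in place of code of your own. Each camera call takes 0.05 s, during which the arm holds its last target. There are 200 camera calls.

## Working session

There is one attempt and no reset: what is moved stays moved. The work goes in short steps, Python scripts to look and compute and a tool call to move; the robot and the scene stay as the last step left them, time stands still between calls to the robot, and variables do not carry over. Pictures are saved under pics/ and viewed, at most 10 in all, crops included, and the job is handed in when it is done.

Besides the shell and the picture viewer there is one more tool, called by a JSON object that holds its "api" and its "payload". drive_tool: Moves the arm, as the interface text tells. Its arguments: {"type":"object","properties":{"steps":{"type":"array"},"newtons":{"type":"number"}},"required":["steps"]}

```bash
mkdir -p pics; cat > h.py <<'E'
import numpy as np, cv2
from station import manip
def world(c):
    d=c["depth"];K=c["mtx"];v,u=np.mgrid[:400,:640]
    p=np.stack([(u-K[0,2])/K[0,0]*d,(v-K[1,2])/K[1,1]*d,d],-1)
    T=np.linalg.inv(c["camera_from_world"]);w=p@T[:3,:3].T+T[:3,3];w[d==0]=np.nan
    return w
def proj(c,P):
    T=c["camera_from_world"];q=np.atleast_2d(P)@T[:3,:3].T+T[:3,3];q=q@c["mtx"].T
    return q[:,:2]/q[:,2:]
E
python3 - <<'E'
from h import *
for n in("top","side"):
    c=manip.camera(n);np.savez(f"pics/{n}0.npz",**c);cv2.imwrite(f"pics/{n}0.png",c["img"][:,:,::-1])
    T=np.linalg.inv(c["camera_from_world"]);print(n,T.round(3).tolist(),c["mtx"].tolist())
print(manip.get_obs())
E
```

```text
top [[0.029, -0.997, 0.07, 0.526], [-1.0, -0.028, 0.002, -0.01], [-0.0, -0.07, -0.998, 0.914], [0.0, 0.0, 0.0, 1.0]] [[361.990253124899, 0.0, 315.38972014209116], [0.0, 361.990253124899, 191.67951114660025], [0.0, 0.0, 1.0]]
side [[0.991, -0.097, 0.097, 0.455], [-0.137, -0.748, 0.65, -0.983], [0.01, -0.657, -0.754, 1.19], [0.0, 0.0, 0.0, 1.0]] [[494.9983566286708, 0.0, 320.3843613320148], [0.0, 494.9983566286708, 198.72844037175346], [0.0, 0.0, 1.0]]
{'time_s': 0.1, 'q': array([ 1.06371956e+00,  1.81461713e-01,  1.60787809e+00, -2.82762729e-06,
        1.35379530e+00, -2.06288435e-01]), 'qd': array([-0.00021399, -0.00069654, -0.00082961, -0.00013852,  0.00120527,
        0.00090249]), 'effort': array([ 1.05697927e-03, -4.45879126e+01, -3.52240634e+01, -2.60057577e-04,
        4.18346026e-03, -3.66619929e-06]), 'tcp_pos': array([0.17009699, 0.54876299, 0.23049153]), 'eef_rot': array([-4.70616732e-01, -3.10560006e+00,  2.27150160e-03]), 'wrist_force': array([-0.49116315, -0.02544007, -0.40503321]), 'ft_torque': array([ 0.02802557, -0.00491118, -0.09180579]), 'grip_force': 0.0, 'opening': 0.9989303695770337}
```

View pics/top0.png

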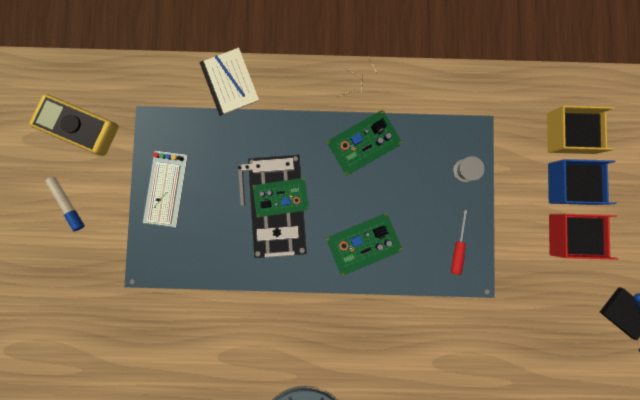

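View pics/side0.png

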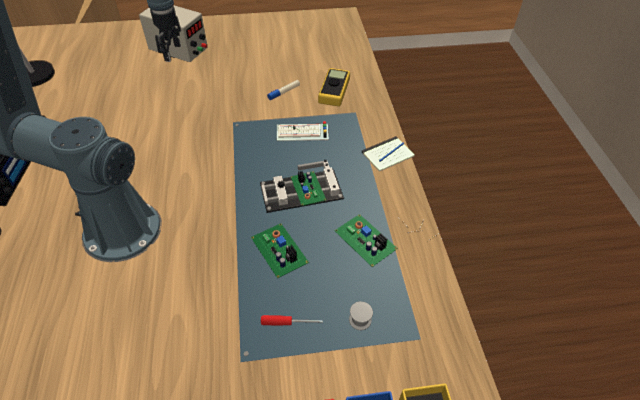

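The top view shows the fixture at about (277,206), with the fixed jaw up (273,165), the sliding jaw and knob at (277,233), and the side stop on the left (241,185). So fixture +x is roughly world +x and +y roughly world +y. The side view agrees; next I'll fit poses.

```bash
cat > fit.py <<'E'
from h import *
import sys
from scipy.optimize import least_squares
c=dict(np.load("pics/top0.npz"));w=world(c);img=c["img"]
hsv=cv2.cvtColor(img,cv2.COLOR_RGB2HSV)
def rect(m,name):
    p=w[m][:,:2].astype(np.float32);r=cv2.minAreaRect(p);print(name,len(p),np.array(r[0]).round(4),np.array(r[1]).round(4),round(r[2],2),'z',np.nanmedian(w[m][:,2]).round(4))
roi=np.zeros((400,640),bool);roi[145:270,225:320]=1
z=w[...,2]
bench=np.zeros_like(roi);bench[270:290,240:310]=1
print('bench z',np.nanmedian(z[bench]))
g=roi&(hsv[...,0]>45)&(hsv[...,0]<85)&(hsv[...,1]>100)&(z<.034)
n,l,s,_=cv2.connectedComponentsWithStats(g.astype(np.uint8));k=1+s[1:,4].argmax();rect(cv2.morphologyEx((l==k).astype(np.uint8),cv2.MORPH_CLOSE,np.ones((9,9)))>0,'board')
al=roi&(hsv[...,1]<60)&(hsv[...,2]>140)
n,l,s,_=cv2.connectedComponentsWithStats(al.astype(np.uint8))
for k in range(1,n):
    if s[k,4]>40: rect(l==k,f'al{s[k]}')
dk=roi&(z>0.003)&(z<0.014)
rect(dk,'base');rect(roi&(z>.028)&(z<.042)&(hsv[...,1]<90),'jawz')
crop=cv2.resize(img[145:270,225:325],None,fx=6,fy=6,interpolation=cv2.INTER_CUBIC)[:600]
cv2.imwrite("pics/topcrop.png",cv2.resize(img[150:265,230:320],None,fx=5,fy=5,interpolation=cv2.INTER_CUBIC)[:,:,::-1])
E
python3 fit.py
```

```text
bench z 5.715095095926159e-05
board 1713 [0.5744 0.0796] [0.0831 0.1328] 10.08 z 0.0259
al[241 158  53  14 469] 469 [0.6504 0.1122] [0.0276 0.1272] 5.11 z 0.0355
al[257 226  41  15 403] 403 [0.4858 0.0814] [0.0298 0.0959] 7.88 z 0.0355
al[265 251  29   6  96] 96 [0.4344 0.0759] [0.0102 0.0684] 6.43 z 0.0236
base 2397 [0.5506 0.1008] [0.3068 0.2389] 1.72 z 0.0074
jawz 1162 [0.5677 0.1034] [0.1951 0.1431] 5.94 z 0.0355
```

View pics/topcrop.png

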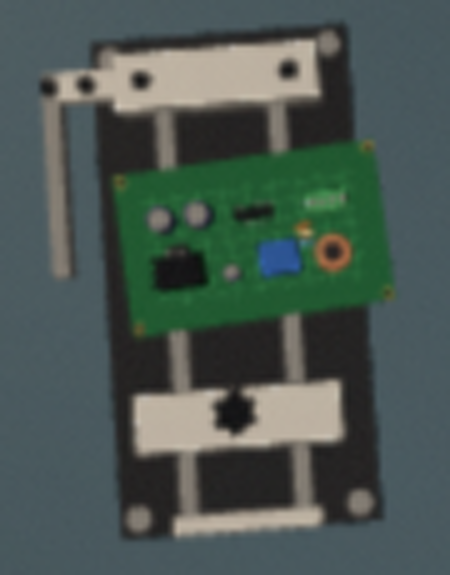

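```bash
cat > fit2.py <<'E'
from h import *
from scipy.optimize import least_squares
c=dict(np.load("pics/top0.npz"))
pp=lambda a:(np.array(a,float)+.5)/5-.5+[230,150]
base=[((125,65,8),(93,42)),((125,-65,8),(345,25)),((-125,-65,8),(382,520)),((-125,65,8),(122,540)),
((113,-50,36),(318,40)),((85,-50,36),(322,97)),((85,50,36),(115,113)),
((6,77,36),(72,278))]
jaw=[((-65,50,36),(133,397)),((-65,-50,36),(340,380)),((-93,-50,36),(344,440)),((-93,50,36),(137,455))]
brd=[((40,65,2),(115,177)),((40,-65,2),(375,140)),((-40,-65,2),(395,298)),((-40,65,2),(137,337))]
def tf(p,P):
    co,s=np.cos(p[2]),np.sin(p[2]);P=np.array(P,float)/1000
    return np.c_[p[0]+co*P[:,0]-s*P[:,1],p[1]+s*P[:,0]+co*P[:,1],P[:,2]]
def f(p):
    m=np.array([a for a,_ in base]+[(a[0]+p[3]*1000,a[1],a[2]) for a,_ in jaw])
    return (proj(c,tf(p,m))-pp([b for _,b in base+jaw])).ravel()
def fb(p):
    m=np.array([a for a,_ in brd])+[0,0,24]
    return (proj(c,tf(p,m))-pp([b for _,b in brd])).ravel()
r=least_squares(f,[.55,.09,.1,.01],loss='soft_l1',x_scale=[.01,.01,.01,.01]);F=r.x
print('fixture',F.round(4));print(f(F).reshape(-1,2).round(1).tolist())
b=least_squares(fb,[.57,.08,.15]).x;print('board',b.round(4),fb(b).round(1))
def infix(p):
    d=np.array(p[:2])-F[:2];co,s=np.cos(F[2]),np.sin(F[2]);return np.array([co*d[0]+s*d[1],-s*d[0]+co*d[1]])*1000
print('board in fix mm',infix(b),b[2]-F[2])
for q in [(.6504,.1122),(.4858,.0814),(.4344,.0759)]: print(infix(q).round(1))
w=world(c)
for n,v in (('reel',(469,168)),('bb',(165,190)),('sd',(459,250))): print(n,w[v[1],v[0]].round(3),infix(w[v[1],v[0]][:2]).round(0))
np.save("F.npy",F)
E
python3 fit2.py
```

```text
fixture [0.5528 0.0873 0.1014 0.0113]
[[-0.3, 0.1], [0.6, -0.2], [0.2, 0.3], [-0.1, 0.2], [-0.3, 0.1], [-0.3, -0.0], [0.2, -0.2], [-0.3, -0.2], [0.1, -0.1], [0.0, 0.3], [0.1, -0.1], [0.0, -0.1]]
board [0.5732 0.0765 0.1723] [-0.3 -0.1  0.  -0.3  0.6  0.3 -0.4  0.1]
board in fix mm [ 19.21231748 -12.86757421] 0.07085471965973524
[99.6 14.9]
[-67.2   0.9]
[-118.9    0.6]
reel [ 0.655 -0.377  0.047] [  55. -473.]
bb [0.584 0.367 0.013] [ 59. 275.]
sd [ 0.457 -0.363  0.022] [-141. -438.]
```

```bash
cat > go.py <<'E'
# usage: go.py x y z yaw(fixture-relative yaw of tool x, deg): prints TCP in fixture mm, and the shift in tool axes (mm) + turn to target
import sys
from h import *
from scipy.spatial.transform import Rotation as R
F=np.load("F.npy");o=manip.get_obs();Rw=R.from_rotvec(o["eef_rot"]).as_matrix()
Rf=R.from_euler('z',F[2]).as_matrix()
p=Rf.T@(o["tcp_pos"]-[F[0],F[1],0])*1000
M=Rf.T@Rw
yaw=np.degrees(np.arctan2(M[1,0],M[0,0]))
print('t',o["time_s"],'tcp fix',p.round(1),'yaw',yaw.round(2),'tilt',M[:,2].round(3),'F fix',(Rf.T@o["wrist_force"]).round(2),'open',round(o["opening"],3),'q6',o["q"][5].round(2))
if len(sys.argv)>1:
    a=np.array(sys.argv[1:],float);t=-np.radians((a[3]-yaw+180)%360-180)
    M2=M@R.from_euler('z',t).as_matrix()
    print('turn',t.round(4),'shift before turn',(M.T@(a[:3]-p)).round(1),'after turn',(M2.T@(a[:3]-p)).round(1))
E
python3 go.py 20 -112 231 90
```

```text
t 0.1 tcp fix [-334.   497.8  230.5] yaw 156.95 tilt [-0.001 -0.001 -1.   ] F fix [-0.49  0.02 -0.41] open 0.999 q6 -0.21
turn 1.1686 shift before turn [-564.5 -422.6   -0. ] after turn [-609.8  354.    -0. ]
```

{"api": "drive_tool", "payload": {"steps": [[[0,0,0],0.117,-1],[[0,0,0],0.117,-1],[[0,0,0],0.117,-1],[[0,0,0],0.117,-1],[[0,0,0],0.117,-1],[[0,0,0],0.117,-1],[[0,0,0],0.117,-1],[[0,0,0],0.117,-1],[[0,0,0],0.117,-1],[[0,0,0],0.117,-1]]}}

```text
time_s: 0.93
tcp_pos: [0.1702, 0.5489, 0.2307]
eef_rot: [2.114, 2.323, -0.002]
wrist_force: [0.7, 0.9, -0.2]
opening: -0.004
grip_force: 0.0
```

```bash
python3 go.py 20 -112 231 90
```

```text
t 0.9333 tcp fix [-333.9  498.   230.7] yaw 89.59 tilt [-0.001 -0.001 -1.   ] F fix [ 0.8   0.81 -0.15] open -0.004 q6 0.97
turn -0.0072 shift before turn [-607.4  358.3    0. ] after turn [-610.   353.9    0. ]
```

{"api": "drive_tool", "payload": {"steps": [[[-25,15,0],0,-1],[[-30,18,0],0,-1],[[-30,18,0],0,-1],[[-30,18,0],0,-1],[[-30,18,0],0,-1],[[-30,18,0],0,-1],[[-30,18,0],0,-1],[[-30,18,0],0,-1],[[-30,18,0],0,-1],[[-30,18,0],0,-1],[[-30,18,0],0,-1],[[-30,18,0],0,-1]]}}

```text
time_s: 1.93
tcp_pos: [0.4182, 0.2157, 0.2311]
eef_rot: [-2.108, -2.33, 0.0]
wrist_force: [0.3, 0.9, 0.1]
opening: -0.001
grip_force: 0.0
```

{"api": "drive_tool", "payload": {"steps": [[[-30,18,0],0,-1],[[-30,18,0],0,-1],[[-30,18,0],0,-1],[[-30,18,0],0,-1],[[-30,18,0],0,-1],[[-30,18,0],0,-1],[[-30,18,0],0,-1],[[-30,15,0],0,-1],[[0,0,0],-0.007,-1],[[0,0,0],0,-1]]}}

```text
time_s: 2.77
tcp_pos: [0.5821, -0.009, 0.2304]
eef_rot: [-2.102, -2.333, 0.001]
wrist_force: [0.2, 0.3, -0.6]
opening: -0.001
grip_force: 0.0
```

```bash
python3 go.py 20 -112 14 90
```

```text
t 2.7667 tcp fix [ 19.4 -98.8 230.4] yaw 90.17 tilt [-0.002  0.001 -1.   ] F fix [ 0.2   0.31 -0.58] open -0.001 q6 -0.32
turn 0.003 shift before turn [-13.3   0.9 216.4] after turn [-13.3   0.9 216.4]
```

{"api": "drive_tool", "payload": {"steps": [[[-13,1,20],0,-1],[[0,0,30],0,-1],[[0,0,30],0,-1],[[0,0,30],0,-1],[[0,0,30],0,-1],[[0,0,30],0,-1],[[0,0,25],0,-1],[[0,0,15],0,-1],[[0,0,6],0,-1],[[0,0,0],0,-1],[[0,0,0],0,-1]]}}

```text
time_s: 3.68
tcp_pos: [0.5845, -0.0196, 0.0159]
eef_rot: [2.098, 2.338, 0.0]
wrist_force: [0.8, -0.7, 0.8]
opening: -0.001
grip_force: 0.0
```

```bash
python3 go.py 20 -67 14 90; cat > snap.py <<'E'
from h import *
import sys
n=sys.argv[1];out=[]
F=np.load("F.npy")
for cam in("side","top"):
    c=manip.camera(cam);np.savez(f"pics/{cam}{n}.npz",**c)
    u,v=proj(c,[F[0],F[1],.02])[0].astype(int)
    out.append(cv2.resize(c["img"][max(v-60,0):v+60,u-65:u+65],(400,369),interpolation=cv2.INTER_CUBIC))
cv2.imwrite(f"pics/snap{n}.png",np.hstack(out)[:,:,::-1])
E
python3 snap.py 1
```

```text
t 3.6833 tcp fix [  20.7 -109.6   15.9] yaw 90.36 tilt [ 0. -0. -1.] F fix [ 0.76 -0.76  0.78] open -0.001 q6 -0.34
turn 0.0063 shift before turn [42.6 -0.4  1.9] after turn [42.6 -0.7  1.9]
```

View pics/snap1.png

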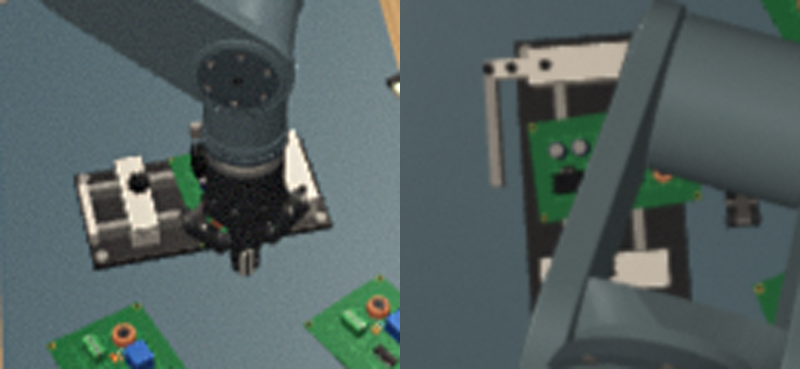

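The fingers stand clear of the board's -y end, seen at about (245,260) in the left crop and (742,205) in the right one. Now I'll push endways.

{"api": "drive_tool", "payload": {"steps": [[[6,0,1],0,-1],[[6,0,1],0,-1],[[4,0,0],0,-1],[[3,0,0],0,-1],[[3,0,0],0,-1],[[3,0,0],0,-1],[[3,0,0],0,-1],[[3,0,0],0,-1],[[3,0,0],0,-1],[[2,0,0],0,-1],[[2,0,0],0,-1],[[0,0,0],0,-1]]}}

```text
time_s: 4.78
tcp_pos: [0.5803, 0.0179, 0.0133]
eef_rot: [-2.099, -2.337, -0.0]
wrist_force: [-1.3, 0.4, 0.3]
opening: 0.006
grip_force: 0.2
```

```bash
python3 go.py 20 -64 14 90
```

```text
t 4.7833 tcp fix [ 20.3 -71.9  13.3] yaw 90.33 tilt [ 0.  0. -1.] F fix [-1.22  0.48  0.27] open 0.006 q6 -0.28
turn 0.0058 shift before turn [ 7.9 -0.3 -0.7] after turn [ 7.9 -0.3 -0.7]
```

{"api": "drive_tool", "payload": {"steps": [[[1.5,0,0],0,-1],[[1.5,0,0],0,-1],[[1,0,0],0,-1],[[1,0,0],0,-1],[[0,0,0],0,-1],[[0,0,0],0,-1]]}}

```text
time_s: 5.28
tcp_pos: [0.5797, 0.0226, 0.0132]
eef_rot: [-2.099, -2.337, -0.0]
wrist_force: [-1.8, -1.0, 0.1]
opening: 0.0
grip_force: 0.2
```

{"api": "drive_tool", "payload": {"steps": [[[1,0,0],0,-1],[[0,0,0],0,-1]]}}

```text
time_s: 5.45
tcp_pos: [0.5796, 0.0235, 0.0133]
eef_rot: [2.099, 2.337, -0.0]
wrist_force: [0.1, -1.0, 0.7]
opening: 0.004
grip_force: 0.5
```

{"api": "drive_tool", "payload": {"steps": [[[1,0,0],0,-1],[[0,0,0],0,-1]]}}

```text
time_s: 5.62
tcp_pos: [0.5795, 0.0239, 0.0133]
eef_rot: [2.099, 2.337, -0.001]
wrist_force: [-1.2, -3.5, 0.5]
opening: -0.001
grip_force: 2.0
```

```bash
python3 go.py 20 -64 14 90; python3 snap.py 2
```

```text
t 5.6167 tcp fix [ 20.2 -65.8  13.3] yaw 90.33 tilt [-0.    -0.001 -1.   ] F fix [-1.53 -3.4   0.51] open -0.001 q6 -0.27
turn 0.0058 shift before turn [ 1.8 -0.2 -0.7] after turn [ 1.8 -0.2 -0.7]
```

View pics/snap2.png

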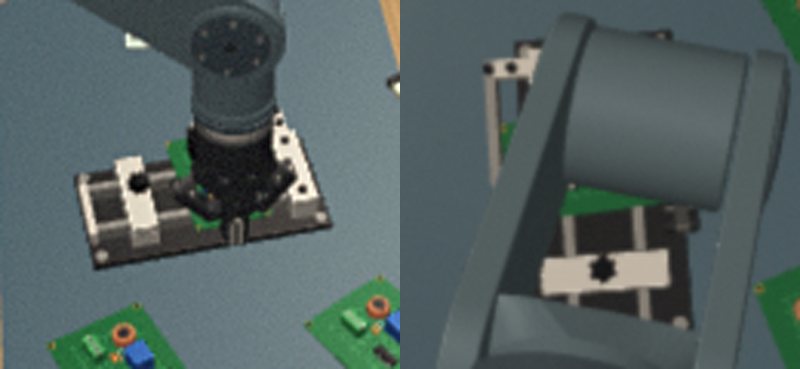

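The board has reached the stop: green meets the bar at about (500,150) on the right, and force is rising. A little more should square it.

{"api": "drive_tool", "payload": {"steps": [[[1,0,0],0,-1],[[0,0,0],0,-1]]}}

```text
time_s: 5.88
tcp_pos: [0.5794, 0.0243, 0.0133]
eef_rot: [2.099, 2.337, -0.002]
wrist_force: [-0.9, -8.9, -0.6]
opening: 0.004
grip_force: 3.8
```

{"api": "drive_tool", "payload": {"steps": [[[1,0,0],0,-1],[[0,0,0],0,-1]]}}

```text
time_s: 6.05
tcp_pos: [0.5792, 0.0245, 0.0133]
eef_rot: [2.098, 2.336, -0.004]
wrist_force: [-2.3, -11.5, -0.5]
opening: -0.003
grip_force: 5.4
```

```bash
python3 go.py 20 -64 14 90
```

```text
t 6.05 tcp fix [ 20.  -65.1  13.3] yaw 90.34 tilt [-0.001 -0.003 -1.   ] F fix [ -3.49 -11.22  -0.52] open -0.003 q6 -0.27
turn 0.0059 shift before turn [ 1.1  0.1 -0.7] after turn [ 1.1  0.  -0.7]
```

{"api": "drive_tool", "payload": {"steps": [[[-6,0,0],0,-1],[[-20,0,0],0,-1],[[-20,0,-10],0,-1],[[0,0,-30],-0.12,-1],[[0,0,-35],-0.12,-1],[[0,0,-35],-0.12,-1],[[0,0,0],-0.12,-1],[[0,0,0],-0.12,-1],[[0,0,0],-0.12,-1],[[0,0,0],-0.12,-1],[[0,0,0],-0.12,-1],[[0,0,0],-0.12,-1]]}}

```text
time_s: 7.05
tcp_pos: [0.5842, -0.0186, 0.1232]
eef_rot: [-0.59, -3.085, -0.002]
wrist_force: [-0.5, 0.1, 0.1]
opening: 0.0
grip_force: 0.0
```

{"api": "drive_tool", "payload": {"steps": [[[0,0,0],-0.12,-1],[[0,0,0],-0.12,-1],[[0,0,0],-0.12,-1],[[0,0,0],-0.125,-1],[[0,0,0],0,-1]]}}

```text
time_s: 7.47
tcp_pos: [0.5842, -0.0187, 0.1231]
eef_rot: [0.166, -3.137, -0.002]
wrist_force: [-0.2, -0.5, 0.3]
opening: -0.002
grip_force: 0.0
```

```bash
python3 go.py -108 -34 28 180; python3 snap.py 3
```

```text
t 7.4667 tcp fix [  20.5 -108.6  123.1] yaw -179.75 tilt [-0.     0.001 -1.   ] F fix [-0.25 -0.43  0.27] open -0.002 q6 -1.91
turn 0.0043 shift before turn [128.2  75.1  95.2] after turn [128.5  74.5  95.2]
```

View pics/snap3.png

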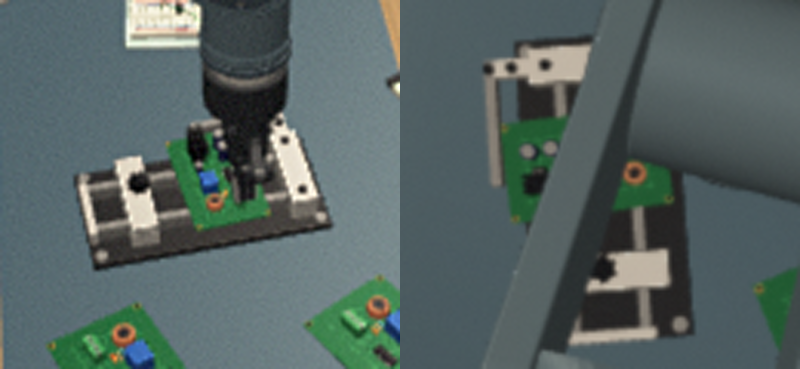

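The board sits at the side stop (left edge at (505,150)) and nearly square; the knob is clear. Next I'll move behind the jaw.

{"api": "drive_tool", "payload": {"steps": [[[25,0,0],0.004,-1],[[30,0,0],0,-1],[[30,15,0],0,-1],[[30,25,0],0,-1],[[10,25,0],0,-1],[[0,10,0],0,-1],[[0,0,20],0,-1],[[0,0,25],0,-1],[[0,0,25],0,-1],[[0,0,15],0,-1],[[0,0,5],0,-1],[[0,0,0],0,-1]]}}

```text
time_s: 8.57
tcp_pos: [0.452, 0.0432, 0.0322]
eef_rot: [0.15, -3.136, -0.001]
wrist_force: [-0.1, -0.3, -0.4]
opening: -0.002
grip_force: 0.0
```

```bash
python3 go.py -93 -34 28 180; python3 snap.py 4
```

```text
t 8.5667 tcp fix [-104.7  -33.6   32.2] yaw 179.65 tilt [-0.002  0.001 -1.   ] F fix [-0.11 -0.29 -0.37] open -0.002 q6 -1.83
turn -0.0061 shift before turn [-11.7  -0.3   4.2] after turn [-11.7  -0.4   4.2]
```

View pics/snap4.png

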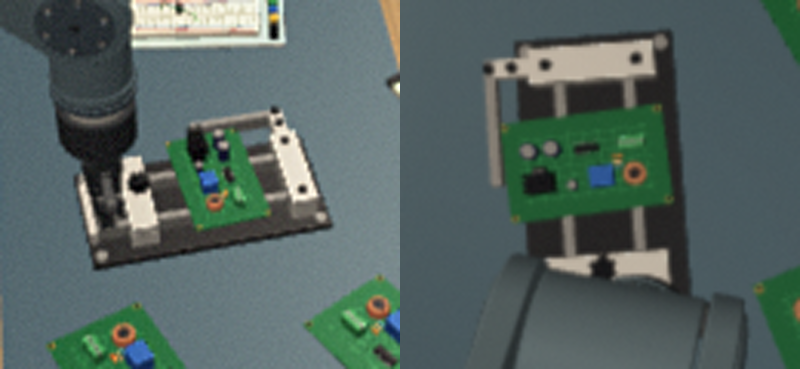

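The fingers are behind the jaw's back, off to the side of the knob (left crop (105,205)). The board is still slightly skewed, and the closing jaw will square it.

{"api": "drive_tool", "payload": {"steps": [[[-3,0,4],-0.006,-1],[[-4,0,0],0,-1],[[-4,0,0],0,-1],[[-4,0,0],0,-1],[[-4,0,0],0,-1],[[-4,0,0],0,-1],[[-4,0,0],0,-1],[[-4,0,0],0,-1],[[-4,0,0],0,-1],[[-4,0,0],0,-1],[[-3,0,0],0,-1],[[-2,0,0],0,-1]]}}

```text
time_s: 9.67
tcp_pos: [0.4966, 0.0477, 0.0292]
eef_rot: [0.162, -3.137, -0.0]
wrist_force: [-5.5, -0.5, 3.6]
opening: 0.003
grip_force: 2.4
```

```bash
python3 go.py -34 -34 28 180; python3 snap.py 5
```

```text
t 9.6667 tcp fix [-59.9 -33.7  29.2] yaw -179.9 tilt [-0.  0. -1.] F fix [-5.57  0.1   3.55] open 0.003 q6 -1.82
turn 0.0018 shift before turn [-25.9  -0.3   1.2] after turn [-25.9  -0.3   1.2]
```

View pics/snap5.png

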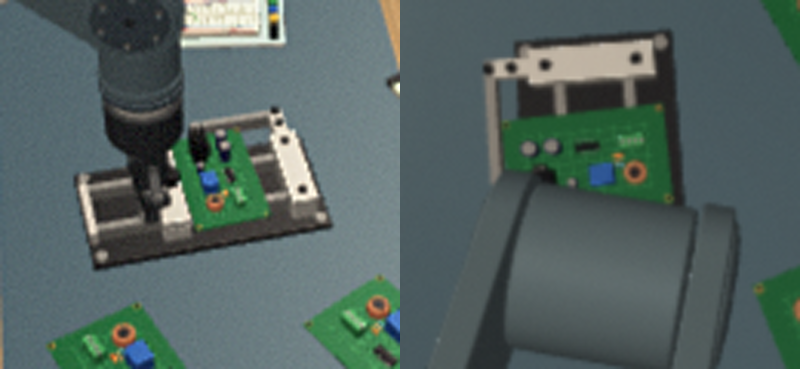

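The jaw moves at about 5 N and is just reaching the board's -x edge ((190,215) left crop). I'll continue slowly.

{"api": "drive_tool", "payload": {"steps": [[[-2,0,0],0,-1],[[-2,0,0],0,-1],[[-2,0,0],0,-1],[[-2,0,0],0,-1],[[-2,0,0],0,-1],[[-2,0,0],0,-1],[[-2,0,0],0,-1],[[-2,0,0],0,-1],[[-2,0,0],0,-1],[[-2,0,0],0,-1],[[-1,0,0],0,-1],[[0,0,0],0,-1]]}}

```text
time_s: 10.77
tcp_pos: [0.5175, 0.0499, 0.0292]
eef_rot: [-0.162, 3.137, 0.0]
wrist_force: [-3.2, -0.2, 0.7]
opening: 0.004
grip_force: 1.7
```

```bash
python3 go.py -34 -34 28 180
```

```text
t 10.7667 tcp fix [-38.9 -33.7  29.2] yaw -179.9 tilt [ 0.  0. -1.] F fix [-3.25  0.09  0.7 ] open 0.004 q6 -1.81
turn 0.0017 shift before turn [-4.9 -0.3  1.2] after turn [-4.9 -0.3  1.2]
```

{"api": "drive_tool", "payload": {"steps": [[[-1,0,0],0,-1],[[-1,0,0],0,-1],[[-1,0,0],0,-1],[[0,0,0],0,-1]]}}

```text
time_s: 11.1
tcp_pos: [0.5202, 0.0502, 0.0292]
eef_rot: [0.162, -3.137, -0.0]
wrist_force: [-4.0, -0.4, 0.4]
opening: 0.003
grip_force: 2.0
```

{"api": "drive_tool", "payload": {"steps": [[[-1,0,0],0,-1],[[0,0,0],0,-1]]}}

```text
time_s: 11.27
tcp_pos: [0.5212, 0.0503, 0.0292]
eef_rot: [0.162, -3.137, -0.0]
wrist_force: [-3.7, 0.7, 1.3]
opening: -0.002
grip_force: 2.0
```

{"api": "drive_tool", "payload": {"steps": [[[-1,0,0],0,-1],[[0,0,0],0,-1]]}}

```text
time_s: 11.43
tcp_pos: [0.5222, 0.0503, 0.0292]
eef_rot: [0.162, -3.137, -0.0]
wrist_force: [-4.3, -0.8, 0.3]
opening: -0.006
grip_force: 2.1
```

```bash
python3 go.py -34 -34 28 180
```

```text
t 11.4333 tcp fix [-34.2 -33.7  29.2] yaw -179.9 tilt [-0.  0. -1.] F fix [-4.4  -0.35  0.3 ] open -0.006 q6 -1.8
turn 0.0018 shift before turn [-0.2 -0.3  1.2] after turn [-0.2 -0.3  1.2]
```

Still only sliding friction; continue in small steps.

{"api": "drive_tool", "payload": {"steps": [[[-1,0,0],0,-1],[[0,0,0],0,-1]]}}

```text
time_s: 11.6
tcp_pos: [0.5227, 0.0504, 0.0292]
eef_rot: [0.162, -3.136, -0.0]
wrist_force: [-5.6, -0.2, 2.7]
opening: 0.004
grip_force: 3.1
```

{"api": "drive_tool", "payload": {"steps": [[[-1,0,0],0,-1],[[0,0,0],0,-1]]}}

```text
time_s: 11.77
tcp_pos: [0.5228, 0.0504, 0.0291]
eef_rot: [0.162, -3.134, 0.0]
wrist_force: [-8.6, -0.7, 6.5]
opening: -0.002
grip_force: 4.9
```

{"api": "drive_tool", "payload": {"steps": [[[-1,0,0],0,-1],[[0,0,0],0,-1]]}}

```text
time_s: 11.93
tcp_pos: [0.5229, 0.0504, 0.0291]
eef_rot: [0.163, -3.132, 0.0]
wrist_force: [-13.1, -3.0, 8.9]
opening: -0.0
grip_force: 6.7
```

```bash
python3 go.py -34 -34 28 180
```

```text
t 11.9333 tcp fix [-33.5 -33.6  29.1] yaw -179.87 tilt [-0.005  0.    -1.   ] F fix [-13.3   -1.65   8.95] open -0.0 q6 -1.8
turn 0.0023 shift before turn [ 0.5 -0.4  1.1] after turn [ 0.5 -0.4  1.1]
```

The jaw is firmly stopped at the expected place (TCP x ≈ -33.5, expected -34). I'll back off and check.

{"api": "drive_tool", "payload": {"steps": [[[5,0,0],0,-1],[[15,0,0],0,-1],[[20,0,0],0,-1],[[5,0,-20],0,-1],[[0,0,-35],0,-1],[[0,0,-35],0,-1],[[10,-30,0],0,-1],[[10,-30,0],0,-1],[[10,-30,0],0,-1],[[10,-30,0],0,-1],[[0,-30,0],0,-1],[[0,0,0],0,-1]]}}

```text
time_s: 12.93
tcp_pos: [0.4584, -0.1129, 0.1209]
eef_rot: [-0.155, 3.132, -0.008]
wrist_force: [0.2, -0.3, 0.3]
opening: 0.001
grip_force: 0.0
```

```bash
python3 go.py 45 -105 125 90; python3 snap.py 6; python3 - <<'E'
from h import *
c=dict(np.load("pics/top6.npz"));F=np.load("F.npy");u,v=proj(c,[F[0],F[1],.02])[0].astype(int)
cv2.imwrite("pics/crop6.png",cv2.resize(c["img"][v-55:v+60,u-47:u+43],None,fx=5,fy=5,interpolation=cv2.INTER_CUBIC)[:,:,::-1]);print(u-47,v-55)
E
```

```text
t 12.9333 tcp fix [-114.2 -189.6  120.9] yaw 179.87 tilt [ 0.006 -0.005 -1.   ] F fix [ 0.19 -0.34  0.29] open 0.001 q6 -2.16
turn 1.5685 shift before turn [-159.    84.9   -3.6] after turn [ 84.6 159.2  -3.6]
229 150
```

View pics/crop6.png

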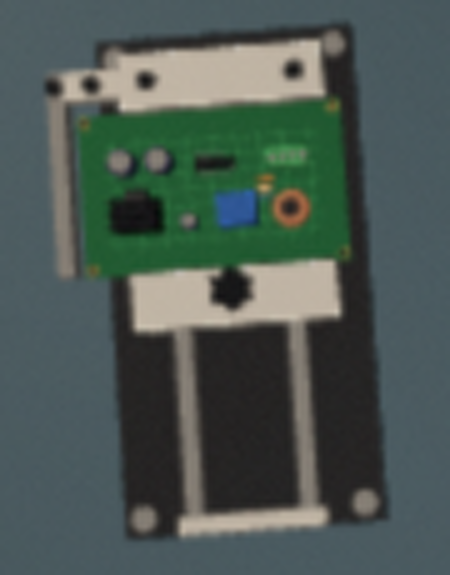

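The board is trapped square between the jaws: its top edge (80,120)–(337,100) is parallel to the fixed jaw. A thin dark sliver of about 1 mm may remain at the stop (75,200), so I'll nudge the end once more.

{"api": "drive_tool", "payload": {"steps": [[[0,0,0],0.12,-1],[[0,0,0],0.12,-1],[[0,0,0],0.12,-1],[[0,0,0],0.12,-1],[[0,0,0],0.12,-1],[[0,0,0],0.12,-1],[[0,0,0],0.12,-1],[[0,0,0],0.12,-1],[[0,0,0],0.12,-1],[[0,0,0],0.12,-1],[[0,0,0],0.12,-1],[[0,0,0],0.12,-1]]}}

```text
time_s: 14.03
tcp_pos: [0.4568, -0.1062, 0.1195]
eef_rot: [1.951, 2.46, 0.001]
wrist_force: [0.5, 0.3, -0.3]
opening: -0.004
grip_force: 0.0
```

{"api": "drive_tool", "payload": {"steps": [[[0,0,0],0.12,-1],[[10,25,0],0,-1],[[15,30,0],0,-1],[[15,30,0],0,-1],[[15,30,0],0,-1],[[15,30,0],0,-1],[[10,14,0],0,-1],[[0,0,0],0,-1]]}}

```text
time_s: 14.7
tcp_pos: [0.6078, -0.0059, 0.1195]
eef_rot: [2.085, 2.347, 0.004]
wrist_force: [-1.0, 1.0, 0.1]
opening: -0.003
grip_force: 0.0
```

```bash
python3 go.py 45 -95 14 90
```

```text
t 14.7 tcp fix [ 45.3 -98.2 119.5] yaw 90.97 tilt [ 0.003  0.    -1.   ] F fix [-0.86  1.13  0.15] open -0.003 q6 -0.32
turn 0.0169 shift before turn [  3.2  -0.6 105.5] after turn [  3.2  -0.6 105.5]
```

{"api": "drive_tool", "payload": {"steps": [[[0,0,20],0.017,-1],[[0,0,30],0,-1],[[0,0,30],0,-1],[[0,0,18],0,-1],[[0,0,7],0,-1],[[8,0,0],0,-1],[[8,0,0],0,-1],[[5,0,0],0,-1],[[4,0,0],0,-1],[[2,0,0],0,-1],[[1,0,0],0,-1],[[0,0,0],0,-1]]}}

```text
time_s: 15.7
tcp_pos: [0.6027, 0.0183, 0.015]
eef_rot: [2.11, 2.326, 0.001]
wrist_force: [0.2, 0.3, 0.0]
opening: -0.005
grip_force: 0.0
```

```bash
python3 go.py 45 -64 14 90
```

```text
t 15.7 tcp fix [ 42.6 -73.7  15. ] yaw 89.77 tilt [ 0.001 -0.    -1.   ] F fix [0.18 0.28 0.04] open -0.005 q6 -0.26
turn -0.004 shift before turn [9.7 2.3 1. ] after turn [9.7 2.4 1. ]
```

{"api": "drive_tool", "payload": {"steps": [[[2,0,0],-0.004,-1],[[2,0,0],0,-1],[[1,0,0],0,-1],[[1,0,0],0,-1],[[0,0,0],0,-1]]}}

```text
time_s: 16.12
tcp_pos: [0.6016, 0.024, 0.0142]
eef_rot: [-2.106, -2.331, 0.0]
wrist_force: [0.4, 0.0, 0.0]
opening: 0.002
grip_force: 0.0
```

{"api": "drive_tool", "payload": {"steps": [[[1,0,0],0,-1],[[0,0,0],0,-1]]}}

```text
time_s: 16.28
tcp_pos: [0.6016, 0.0243, 0.0143]
eef_rot: [2.106, 2.33, -0.001]
wrist_force: [-0.4, -3.7, 1.0]
opening: 0.001
grip_force: 2.1
```

{"api": "drive_tool", "payload": {"steps": [[[1,0,0],0,-1],[[0,0,0],0,-1]]}}

```text
time_s: 16.45
tcp_pos: [0.6015, 0.0252, 0.0143]
eef_rot: [2.106, 2.33, -0.001]
wrist_force: [0.7, -4.4, -1.5]
opening: -0.001
grip_force: 2.5
```

{"api": "drive_tool", "payload": {"steps": [[[1,0,0],0,-1],[[0,0,0],0,-1]]}}

```text
time_s: 16.62
tcp_pos: [0.6015, 0.0261, 0.0143]
eef_rot: [2.106, 2.33, -0.001]
wrist_force: [-0.2, -5.2, -1.0]
opening: -0.002
grip_force: 2.6
```

```bash
python3 go.py 45 -64 14 90
```

```text
t 16.6167 tcp fix [ 42.2 -65.8  14.3] yaw 89.97 tilt [-0.    -0.001 -1.   ] F fix [-0.73 -5.15 -0.96] open -0.002 q6 -0.25
turn -0.0006 shift before turn [1.8 2.8 0.3] after turn [1.8 2.8 0.3]
```

The board is sliding at about 4–5 N, so there was a gap. Continue until it hits the stop.

{"api": "drive_tool", "payload": {"steps": [[[1,0,0],0,-1],[[0,0,0],0,-1]]}}

```text
time_s: 16.78
tcp_pos: [0.6013, 0.0271, 0.0143]
eef_rot: [2.106, 2.33, -0.001]
wrist_force: [-0.5, -4.7, 0.1]
opening: 0.003
grip_force: 2.6
```

{"api": "drive_tool", "payload": {"steps": [[[1,0,0],0,-1],[[0,0,0],0,-1]]}}

```text
time_s: 16.95
tcp_pos: [0.6012, 0.0281, 0.0143]
eef_rot: [2.106, 2.33, -0.001]
wrist_force: [-0.6, -5.8, -0.2]
opening: 0.0
grip_force: 2.6
```

{"api": "drive_tool", "payload": {"steps": [[[1,0,0],0,-1],[[0,0,0],0,-1]]}}

```text
time_s: 17.12
tcp_pos: [0.6012, 0.0283, 0.0143]
eef_rot: [2.105, 2.329, -0.003]
wrist_force: [-0.9, -7.6, -0.1]
opening: 0.002
grip_force: 4.2
```

```bash
python3 go.py 45 -64 14 90
```

```text
t 17.1167 tcp fix [ 42.2 -63.6  14.3] yaw 89.98 tilt [-0.    -0.002 -1.   ] F fix [-1.71 -7.51 -0.1 ] open 0.002 q6 -0.25
turn -0.0004 shift before turn [-0.4  2.8  0.3] after turn [-0.4  2.8  0.3]
```

{"api": "drive_tool", "payload": {"steps": [[[1,0,0],0,-1],[[0,0,0],0,-1]]}}

```text
time_s: 17.28
tcp_pos: [0.6012, 0.0284, 0.0144]
eef_rot: [2.105, 2.329, -0.004]
wrist_force: [-0.7, -12.1, -1.2]
opening: -0.001
grip_force: 5.9
```

{"api": "drive_tool", "payload": {"steps": [[[-5,0,0],0,-1],[[-15,0,0],0,-1],[[-20,0,0],0,-1],[[-10,0,-20],0,-1],[[0,0,-35],0,-1],[[0,0,-35],0,-1],[[-25,-10,-10],0,-1],[[-30,-25,0],0,-1],[[-30,-30,0],0,-1],[[0,-30,0],0,-1],[[0,-30,0],0,-1],[[0,0,0],0,-1]]}}

```text
time_s: 18.28
tcp_pos: [0.4852, -0.1153, 0.1128]
eef_rot: [-2.105, -2.324, 0.003]
wrist_force: [-0.3, -0.2, -0.8]
opening: -0.004
grip_force: 0.0
```

```bash
python3 go.py; python3 snap.py 7; python3 - <<'E'
from h import *
c=dict(np.load("pics/top7.npz"));F=np.load("F.npy");u,v=proj(c,[F[0],F[1],.02])[0].astype(int)
cr=cv2.resize(c["img"][v-55:v+60,u-47:u+43],None,fx=5,fy=5,interpolation=cv2.INTER_CUBIC)
cv2.imwrite("pics/crop7.png",cr[:,:,::-1])
E
```

```text
t 18.2833 tcp fix [ -87.8 -194.7  112.8] yaw 89.85 tilt [-0.005  0.003 -1.   ] F fix [-0.3  -0.14 -0.84] open -0.004 q6 -0.57
```

View pics/crop7.png

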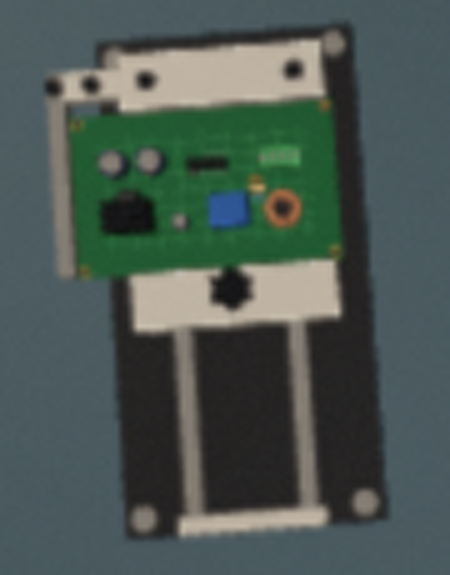

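The board's end now meets the stop with no sliver (72,200), and both jaw faces lie along its edges at (225,108) and (235,268). The robot is clear, so I'm handing in.

```bash
python3 -c "
from station import manip
print(manip.finish_job())"
```

```text
the job is handed in; nothing more can be done
None
```

I handed the job in at about 18 s (limit 54 s): the last camera view shows the board against the side stop, square between the closed jaws and the robot clear, but no verdict was returned.

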